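# Seat a plug-in module in an instrument bay and lock it

## Robot

A 6-joint arm with a two-finger parallel gripper is mounted at the origin on the work surface. World frame = base frame: x ahead of the robot, y to its left, z up, the work surface at z = 0. Lengths are in m, angles in rad, forces in N, time in s.
With the tool pointing down it reaches from about 0.325 to 1 m from the base axis. Payload 5.1 kg.
Tool frame: the origin (TCP) lies on the front face of the gripper's body, between the roots of the fingers; the fingertips stand 73 mm ahead of it and the grasp point (between the pads) lies 54 mm ahead of it (arm.hold_point_z is the z of the grasp point in the tool frame, in m); z points along the fingers, y is the direction in which the jaws open and shut (so a half turn about z gives the same grasp; the last joint's range is limited). The gripper opens to 85 mm and grips with 20 to 120 N. Pads are 22 mm wide; open, the fingers measure 114 mm over their backs; the gripper's body (76 mm by 85 mm) begins 54 mm behind the grasp point. The pads swing forward as they close: fully open they stand 13 mm farther back than shut.
Start: joints at [1.156, 0.124, 1.65, -0, 1.367, -0.083], TCP at [0.212, 0.615, 0.304] pointing down, gripper open.
Joint ranges: [-2.61, 2.61], [-1.02, 2.33], [0.03, 2.71], [-1.35, 4.49], [0.32, 2.68], [-2.91, 2.91]. Speed limits (rad/s): [2.57, 2.57, 3.14, 3.14, 3.14, 3.14].

## Interface

Orientations are given as a unit quaternion [w, x, y, z].
In Python, from workcell import arm, read_camera, ticket gives the robot as it stands.
- The arm moves only by the shell command python3 -m inch 'ROWS' [FORCE]. ROWS is JSON, a list of rows, each a list of 5 numbers: the finger opening in cm, from 0 to 8.54, then the shift along the tool's x, y, z in cm, then the turn about the tool's z in degrees. A call has 1 to 12 rows; each row shifts and turns the commanded pose from where the row before left it, along the tool's axes as they then stand; what a row does not reach is not made up. A row lasts 1/12 s, in which the tool goes at most 41.7 mm and 7.16 degrees, less where a joint would pass 70% of its speed; a pose out of reach is approached as far as the arm can. A call with a gripper value outside its range is refused whole. The fingers move at their own pace and stop on an object; FORCE is the grip in N (left out, the last holds). Time passes only in rows, so rows that do not move let the fingers close. It gives the time, the measured TCP pose, the force and the opening at its end, in the units of the state.
- arm.state(): the state, without advancing time (a new reading comes with each control period).
- read_camera(name): name is "scene" or "top" or "wrist"; returns a dict with "color" (400x640x3 uint8, red, green, blue), "depth" (400x640 float32, m along the optical axis (not along the pixel's ray), 0 where there is no reading), "mtx" (3x3 intrinsics, pixels), "k1" (the pictures are not rectified: a ray, as slopes to the right and down, at radius r is drawn at 1 + k1 r^2 times it, then the intrinsics apply), "R" (3x3) and "t" (3): a world point X has camera coordinates R X + t. Camera axes: x right, y down, z forward; pixel columns grow to the right and rows downward; lengths in m; the calibration is good to about 2 mm. A picture is of the moment at which its call begins.
- ticket.finish_job(): hands the job in, once; it reports no verdict.
The state is a dict: "time_s": time; "joint_positions": joint angles; "qvel": joint speeds; "effort": joint torques, N m; "tool_pos": TCP position; "eef_rot": TCP orientation; "ft_force": force on the tool from outside, world axes, zero at the start; "wrist_torque": the same for the moment, N m; "grip_width": finger opening in m.
Only numpy, scipy, OpenCV 4.12 (cv2) and the standard library are available. Lean on these libraries where they do the work, as an engineer would, in place of code of your own. Each camera call takes 0.05 s, during which the arm holds its last target. There are 200 camera calls.

## Task

Fit the ribbed aluminium plug-in module into the instrument: pick it up, set it in the loading tray, slide it nose first into the bay and push it until you feel it firmly against the hidden stop inside, gently enough not to hurt the connector (never more than about 25 N). Leave it there against the stop, then throw the lock lever on top of the instrument fully over to its locked side. Do not disturb the other things on the bench.

Things in the scene. Friction and masses are not known exactly. Their poses are not given: they have to be found in the camera images.
- dock: Beige bench instrument, fixed, 211 mm wide, 300 deep, 88 high, with an open aluminium loading tray in front of its module bay. Origin: on the bench surface, under the middle of the bay's mouth. +x is the way in (level, along tray and bay), +z up. The instrument spans x 0 to +300 mm, y -69 to +142 mm.
- bay_mouth (a point): Middle of the bay's mouth at floor level, 6 mm above the bench; axes as the dock. The bay is a tunnel in line with the tray: 47 mm wide (41 mm between the guides on its floor), open from 6 to 62 mm above the bench. Inside, out of sight, is a rigid end stop somewhere between 30 and 90 mm behind the mouth, different each time; it can only be felt.
- tray_mid (a point): Middle of the loading tray's floor, 82.5 mm before the mouth, 6 mm above the bench; axes as the dock. The tray is 165 mm long, 64 mm wide, open above and at its outer end. Its two straight guides stand 41 mm apart and rise to 16 mm above the bench, then flare outward, about 50 mm apart at 23 mm above the bench (flares in the open tray only).
- module_grip (a point): Grip point of the plug-in module, on its centre line, half-way up: 25 mm above its underside, 118 mm behind the nose face, 52 mm ahead of the tail face, near its balance point. Module: aluminium box 170 mm long (plus stubs to 16 mm at its tail), 36 wide, 50 tall, 0.2 to 0.36 kg, standing upright, dark ribs on its sides. +x along it towards the nose, y across, z up.
- module_nose (a point): Middle of the module's nose face, 25 mm above its underside. The nose is a black block 28 mm wide, 42 mm tall and 12 mm long, narrower than the rest. A thin black flange rings the module's upper half 100 to 104 mm behind the nose face (4 mm thick, 46 mm wide, from 27 to 51 mm above the underside), just ahead of the ribbed grip; it stays outside the bay.
- lock (a joint): Black lock lever on a grey block on top of the instrument: 0 = open, leaning 0.5 rad towards the tray side, 1.0 = locked, leaning as far towards the instrument's rear (dock's +x), where it meets its end. Stiff hinge: stays where it is left; a few newtons at its tip move it.
- lock_tip (a point): Centre of the ball (26 mm across) at the tip of the lock lever, 55 mm from its hinge; the arm is a 10 mm rod. Thrown over, it travels about 53 mm along the dock's +x. The block under it is 70 x 50 mm, its top 113 mm above the bench; the hinge is 110 mm above the bench.
- meter_c (a point): handheld orange multimeter lying flat, 160 x 78 x 40 mm (bystander); point at it, axes its own
- spare_c (a point): another, shorter and wider aluminium box with one brass connector, 85 x 55 x 40 mm; not the module (bystander); point at it, axes its own
- adaptor_c (a point): small standing steel coaxial adaptor, 24 mm across, 30 mm tall (bystander); point at it, axes its own
- driver_grip (a point): screwdriver lying flat, 170 mm long; point on its handle (bystander); point at it, axes its own
- mug_c (a point): white mug, 76 mm across, 90 mm tall (bystander); point at it, axes its own
- jar_c (a point): small clear jar with a cap, 48 mm across, 65 mm tall (bystander); point at it, axes its own
- load_c (a point): small black box with a brass connector, 60 x 45 x 30 mm (bystander); point at it, axes its own

How it is judged:
By the outcome, as a careful person would: the job done as asked, in the order asked, and still so for the second after the job is handed in, with the robot touching nothing.
It also fails if it takes over 58 s, if anything falls off the work surface, if the arm or the gripper's body presses on something with over 40 N, if the wrist force passes 120 N, or if a joint passes its speed limit or range.

## Working session

There is one attempt and no reset: what is moved stays moved. The work goes in short steps, Python scripts to look and compute and a shell command to move; the robot and the scene stay as the last step left them, time stands still between calls to the robot, and variables do not carry over. Pictures are saved under pics/ and viewed, about 8 in all and at most 12, crops included, and the job is handed in when it is done.

```bash
ls; mkdir -p pics
python3 - <<'E'
from workcell import arm, read_camera
import cv2,numpy as np
print(arm.state())
for n in ("scene","top"):
    c=read_camera(n); cv2.imwrite(f"pics/{n}0.png",c["color"][:,:,::-1]); np.savez(f"pics/{n}0.npz",**c)
    print(n,c["mtx"].tolist(),c["k1"],c["R"].tolist(),c["t"])
E
```

```text
pics
{'time_s': 0.0, 'joint_positions': array([ 1.15637448e+00,  1.24521330e-01,  1.65167755e+00, -2.83213220e-05,
        1.36750067e+00, -8.25942190e-02]), 'qvel': array([ 0.00047525, -0.00159909,  0.00039518, -0.00125892, -0.00021304,
        0.00104745]), 'effort': array([-1.08641382e-04, -4.23629308e+01, -3.65446401e+01, -3.99795670e-05,
        7.05731625e-03, -1.70294754e-05]), 'tool_pos': array([0.21159464, 0.61410839, 0.30264026]), 'eef_rot': array([-2.45664927e-04,  1.65150740e-01,  9.86267775e-01, -1.02450067e-03]), 'ft_force': array([-0.83576947, -0.34903423, -0.31152673]), 'wrist_torque': array([-0.01455364, -0.01120146, -0.02501921]), 'grip_width': 0.08560476421142005}
scene [[461.27066147806465, 0.0, 325.3923307818101], [0.0, 461.27066147806465, 199.58578792492443], [0.0, 0.0, 1.0]] -0.055379526575078476 [[-0.4085571135499247, 0.9126570016696027, 0.01175934824744761], [0.6476115316195958, 0.2989383848014492, -0.7008816920177195], [-0.6431799041334196, -0.2787347115013691, -0.7131806023183562]] [ 0.14466311 -0.32028332  1.53898521]
top [[380.12576224759647, 0.0, 313.0830042392199], [0.0, 380.12576224759647, 202.5429883881747], [0.0, 0.0, 1.0]] -0.04978305032467926 [[-0.017132554129900623, -0.9998133164716212, 0.008933520862680695], [-0.9926813862041479, 0.01594074622796917, -0.11970613223016817], [0.11954137807804062, -0.01091901166376393, -0.9927691746380369]] [0.09200866 0.62051973 0.9580377 ]
```

View pics/scene0.png

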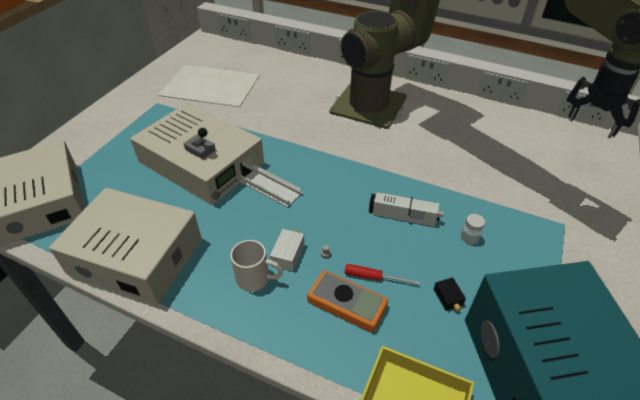

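View pics/top0.png

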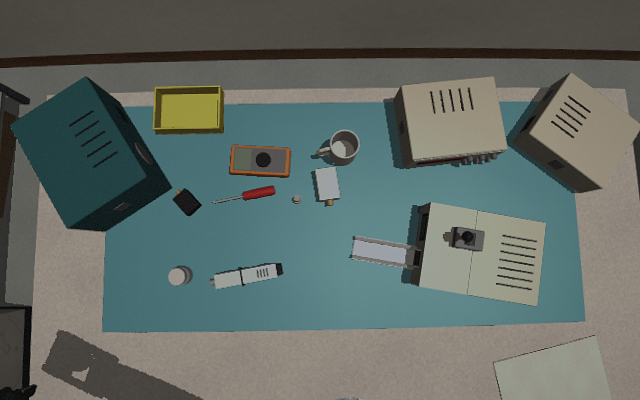

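The module lies at about (247,275) in the top view, with its black nose at (281,268). The tray is at (380,250), the dock is to the right of it, and the lever is at (467,237). Next I'll fit rectangles.

```bash
cat > h.py <<'E'
import numpy as np,cv2
def cloud(c):
    K,k=c["mtx"],float(c["k1"]); h,w=c["depth"].shape
    v,u=np.mgrid[:h,:w].astype(np.float64)
    p=cv2.undistortPoints(np.stack([u.ravel(),v.ravel()],1).reshape(-1,1,2),K,np.array([k,0,0,0]),None,None).reshape(h,w,2)
    d=c["depth"][...,None]
    P=np.concatenate([p*d,d],2)
    X=(P-c["t"])@c["R"]
    X[c["depth"]==0]=np.nan
    return X
def proj(c,X):
    r,_=cv2.Rodrigues(np.asarray(c["R"])); 
    return cv2.projectPoints(np.atleast_2d(X).astype(float),r,np.asarray(c["t"],float),c["mtx"],np.array([float(c["k1"]),0,0,0]))[0].reshape(-1,2)
def rect(P):
    (c,s,a)=cv2.minAreaRect((P*1000).astype(np.float32)); return np.round(c,1),np.round(s,1),round(a,2)
E
python3 - <<'E'
from h import *
for n in("top","scene"):
    c=dict(np.load(f"pics/{n}0.npz")); X=cloud(c); Z=X[...,2]
    def reg(m,box):
        o=np.zeros_like(m); u0,v0,u1,v1=box; o[v0:v1,u0:u1]=m[v0:v1,u0:u1]; return o
    B={"top":[(400,195,560,310),(205,255,295,295),(345,230,420,272),(440,222,490,255)],
       "scene":[(125,100,270,205),(365,185,445,230),(235,160,305,205),(180,122,220,160)]}[n]
    print(n)
    for nm,b,z0,z1 in [("dock",B[0],.08,.096),("mod",B[1],.04,.06),("modlow",B[1],.01,.06),("tray",B[2],.003,.03),("traywall",B[2],.012,.03),("ball",B[3],.13,.2),("block",B[3],.105,.12)]:
        m=reg((Z>z0)&(Z<z1),b); 
        if m.sum()>5: print(nm,m.sum(),rect(X[m][:,:2]),"zmed",np.median(Z[m]).round(4),"mean",X[m].mean(0).round(4))
    g=reg(np.isfinite(Z),B[1]); print("table z",np.nanpercentile(Z[g],[5,20]).round(4))
E
```

```text
top
dock 9426 (array([ 481.2, -338.2]), array([302.5, 212. ]), 78.77) zmed 0.0877 mean [ 0.4781 -0.3379  0.0877]
mod 986 (array([436.4, 257.3]), array([ 45.7, 185.1]), 13.5) zmed 0.0488 mean [0.4368 0.2525 0.0487]
modlow 1039 (array([435. , 257.8]), array([ 45.8, 187.6]), 7.03) zmed 0.0487 mean [0.4369 0.2533 0.0478]
tray 1683 (array([ 494.3, -101. ]), array([199. , 109.4]), 88.7) zmed 0.0065 mean [ 0.4909 -0.1105  0.0098]
traywall 486 (array([ 494.3, -108.2]), array([177.8, 108.3]), 88.7) zmed 0.0203 mean [ 0.4915 -0.1152  0.0201]
ball 108 (array([ 523.2, -267.7]), array([24.2, 23.7]), 53.56) zmed 0.1665 mean [ 0.5234 -0.2656  0.1662]
block 455 (array([ 518. , -295.1]), array([71. , 50.6]), 79.11) zmed 0.1124 mean [ 0.5167 -0.2943  0.1123]
table z [-0.0026 -0.0009]
scene
dock 4869 (array([ 559. , -353.7]), array([306.3, 375.5]), 78.71) zmed 0.0865 mean [ 0.4914 -0.3287  0.0865]
mod 833 (array([438.3, 259.4]), array([ 44.2, 184.1]), 10.19) zmed 0.0478 mean [0.4409 0.2563 0.0475]
modlow 1437 (array([439.2, 259.7]), array([ 46.1, 184.4]), 10.19) zmed 0.0446 mean [0.4461 0.2585 0.0382]
tray 1358 (array([ 474.7, -115.4]), array([180.8, 183.8]), 24.89) zmed 0.0072 mean [ 0.4851 -0.1156  0.0103]
traywall 491 (array([ 473.3, -117.8]), array([205. , 114.1]), 87.18) zmed 0.0183 mean [ 0.4801 -0.121   0.0183]
ball 88 (array([ 527.8, -268.7]), array([23. , 26.9]), 21.44) zmed 0.1627 mean [ 0.5276 -0.2663  0.1597]
block 306 (array([ 519.8, -292.5]), array([67.7, 52.4]), 76.53) zmed 0.1119 mean [ 0.5248 -0.2894  0.112 ]
table z [-0.0029 -0.0012]
```

```bash
python3 -m inch '[[8.5,-3.16,-2.42,0.4,0],[8.5,-3.16,-2.42,0.4,0],[8.5,-3.16,-2.42,0.4,0],[8.5,-3.16,-2.42,0.4,0],[8.5,-3.16,-2.42,0.4,0],[8.5,-3.16,-2.42,0.4,0],[8.5,-3.16,-2.42,0.4,0],[8.5,-3.16,-2.42,0.4,0],[8.5,-3.16,-2.42,0.4,0],[8.5,-3.16,-2.42,0.4,0]]'
python3 -m inch '[[8.5,0,0,0,6],[8.5,0,0,0,6],[8.5,0,0,0,6],[8.5,0,0,0,6],[8.5,0,0,0,6],[8.5,0,0,0,6],[8.5,0,0,0,6],[8.5,0,0,0,6],[8.5,0,0,0,6],[8.5,0,0,0,6]]'
python3 - <<'E'
from workcell import arm, read_camera
import cv2,numpy as np
s=arm.state();print({k:np.round(v,4).tolist() for k,v in s.items()})
c=read_camera("wrist"); cv2.imwrite("pics/w1.png",c["color"][:,:,::-1]); np.savez("pics/w1.npz",**c)
print(c["R"].tolist(),c["t"])
E
```

```text
time_s: 0.93
tool_pos: [0.4321, 0.2809, 0.2634]
eef_rot: [-0.0, 0.165, 0.986, -0.0]
ft_force: [1.1, -0.3, -0.5]
grip_width: 0.0849
time_s: 1.77
tool_pos: [0.4314, 0.2826, 0.2634]
eef_rot: [-0.0, 0.638, 0.77, -0.0]
ft_force: [-0.0, -0.1, -0.4]
grip_width: 0.085
{'time_s': 1.7667, 'joint_positions': [0.4759, -0.1473, 1.9882, -0.0, 1.3017, 0.2893], 'qvel': [-0.0005, 0.0019, -0.0027, 0.0019, 0.0002, 1.244], 'effort': [-0.0043, -28.9433, -35.8086, -0.0, 0.0033, -1.0345], 'tool_pos': [0.4314, 0.2826, 0.2634], 'eef_rot': [-0.0002, 0.6381, 0.7699, -0.0005], 'ft_force': [-0.0181, -0.0938, -0.3572], 'wrist_torque': [-0.0218, 0.0178, 0.0648], 'grip_width': 0.085}
[[0.9827343448583714, 0.1850186846261964, -0.0011374422982461795], [0.17682159982007972, -0.937349755168187, 0.30018254166958136], [0.05447319774767527, -0.2952008177924554, -0.9538810973605727]] [-0.47541959  0.16087888  0.40071194]
```

View pics/w1.png

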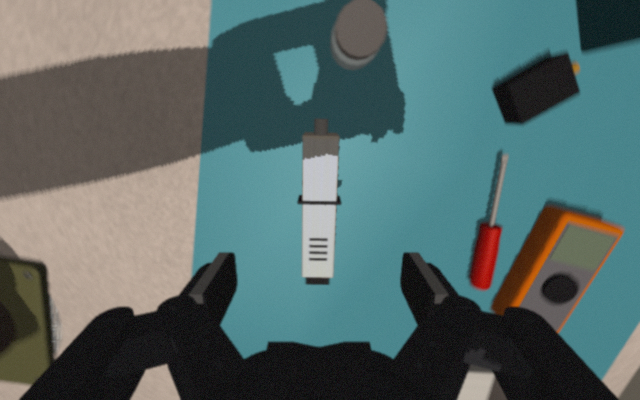

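The wrist view shows the module upright in the frame, with its nose at (318,281), flange at (320,200) and tail at (320,135). Now a precise fit from its cloud.

Run:
```python
from h import *
c=dict(np.load("pics/w1.npz")); X=cloud(c); Z=X[...,2]
m=np.zeros(Z.shape,bool); m[115:290,290:350]=True
print("table",np.nanmedian(Z[150:280,225:280]))
t=m&(Z>.042)&(Z<.056); P=X[t]; print(len(P),P[:,2].mean())
# side edges: per row fit centreline of z-top
rows=[];L=[]
for v in list(range(140,193))+list(range(208,272)):
    r=t[v]; 
    if r.sum()>15:
        q=X[v][r]; rows.append((q[0]+q[-1])/2); L.append(np.linalg.norm(q[0]-q[-1]))
rows=np.array(rows)[:,:2]; print("width",np.median(L))
l=cv2.fitLine(rows.astype(np.float32),cv2.DIST_HUBER,0,.01,.001).ravel(); d=l[:2]; d=d*(-1 if d[1]>0 else 1); n=np.array([-d[1],d[0]])
print("heading",np.degrees(np.arctan2(d[1],d[0])), "resid",np.std((rows-l[2:])@n))
s=(P[:,:2]-l[2:])@d; off=(P[:,:2]-l[2:])@n
core=np.abs(off)<.010
print("s range",np.sort(s[core])[[0,5,-6,-1]], "nosez? all",((X[m&(Z>.03)][:,:2]-l[2:])@d).max())
fl=np.abs(off)>.0195; print("flange s",np.median(s[fl]),fl.sum(),np.percentile(s[fl],[10,90]))
print("line pt",l[2:])
f=np.median(s[fl]); print("grip from flange",l[2:]+d*(f-.016))
```

```text
table 0.0013009469460876027
5074 0.049954710709734146
width 0.03488048466533241
heading -79.90675 resid 0.00021782161111393727
s range [-0.08092576 -0.08084281  0.08917214  0.08964018] nosez? all 0.08964018118452878
flange s -0.01362755553625243 36 [-0.01439776 -0.01129097]
line pt [0.43630198 0.25631082]
grip from flange [0.43110973 0.28547986]
```

```bash
python3 -m inch '[[8.5,0.7,0.03,1.5,0.9],[8.5,0,0,3,0],[8.5,0,0,3,0],[8.5,0,0,3,0],[8.5,0,0,3,0],[8.5,0,0,2.5,0],[8.5,0,0,1,0],[8.5,0,0,0,0],[8.5,0,0,0,0]]'
python3 - <<'E'
from workcell import arm, read_camera
import cv2,numpy as np
s=arm.state();print({k:np.round(v,4).tolist() for k,v in s.items()})
c=read_camera("wrist"); cv2.imwrite("pics/w2.png",c["color"][:,:,::-1]); np.savez("pics/w2.npz",**c)
E
```

```text
time_s: 2.57
tool_pos: [0.4308, 0.2898, 0.0942]
eef_rot: [-0.0, 0.642, 0.767, -0.0]
ft_force: [-0.1, -0.0, -0.1]
grip_width: 0.0849
{'time_s': 2.5667, 'joint_positions': [0.4887, 0.0696, 2.0934, -0.0, 0.9788, 0.3118], 'qvel': [0.0013, -0.03, -0.0331, 0.0008, -0.0021, 0.0063], 'effort': [0.0121, -31.6555, -28.4583, -0.0005, 0.0486, -0.0074], 'tool_pos': [0.4308, 0.2898, 0.0942], 'eef_rot': [-0.0001, 0.6419, 0.7668, -0.0001], 'ft_force': [-0.1397, -0.0271, -0.0932], 'wrist_torque': [0.0005, 0.0103, 0.0056], 'grip_width': 0.0849}
```

View pics/w2.png

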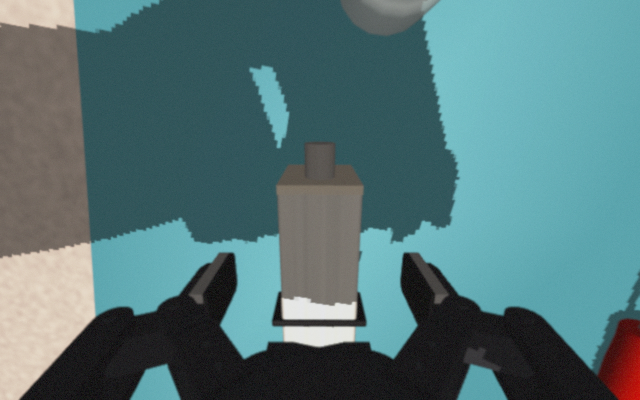

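```bash
python3 -m inch '[[3,0,0,0,0],[3,0,0,0,0],[3,0,0,0,0],[3,0,0,0,0],[3,0,0,0,0],[3,0,0,0,0],[3,0,0,0,0],[3,0,0,0,0]]' 40
python3 -m inch '[[3,0,0,-0.5,0],[3,0,0,-1,0],[3,0,0,-1.5,0],[3,0,0,-1.5,0],[3,0,0,-1.5,0],[3,0,0,-1,0],[3,0,0,0,0],[3,0,0,0,0]]' 40
```

```text
time_s: 3.28
tool_pos: [0.4311, 0.29, 0.095]
eef_rot: [0.0, 0.642, 0.767, 0.0]
ft_force: [-2.4, -0.5, 6.5]
grip_width: 0.0354
time_s: 3.95
tool_pos: [0.4307, 0.2897, 0.1643]
eef_rot: [0.0, 0.642, 0.767, 0.0]
ft_force: [-0.4, 0.4, -3.3]
grip_width: 0.0354
```

```bash
python3 -m inch '[[3,-1,-0.1,-2,0],[3,-2,-0.3,-2,0],[3,-3.5,-0.4,-2,0],[3,-3.8,-0.45,-1.5,0],[3,-3.8,-0.45,-1.5,0],[3,-3.8,-0.45,-1.5,0],[3,-3.8,-0.45,-1.5,0],[3,-3.8,-0.45,-1.5,0],[3,-3.8,-0.45,-1.5,0],[3,-3.8,-0.45,-1,0],[3,-3.8,-0.45,-1,0],[3,-3.8,-0.45,0,0]]' 40
python3 -m inch '[[3,-3.8,-0.45,0,0],[3,-3.8,-0.45,0,0],[3,-2.5,-0.35,0,0],[3,-1.5,-0.2,0,0],[3,-0.5,0,0,3],[3,0,0,0,6],[3,0,0,0,6],[3,0,0,0,5],[3,0,0,0,1.3],[3,0,0,0,0],[3,0,0,0,0],[3,0,0,0,0]]' 40
python3 - <<'E'
from workcell import arm, read_camera
import cv2,numpy as np
s=arm.state();print({k:np.round(v,4).tolist() for k,v in s.items()})
c=read_camera("wrist"); cv2.imwrite("pics/w3.png",c["color"][:,:,::-1]); np.savez("pics/w3.npz",**c)
c=read_camera("scene"); cv2.imwrite("pics/s3.png",c["color"][:,:,::-1]); np.savez("pics/s3.npz",**c)
E
```

```text
time_s: 4.95
tool_pos: [0.4542, -0.1216, 0.3351]
eef_rot: [0.001, 0.642, 0.766, 0.0]
ft_force: [1.2, -0.3, -3.2]
grip_width: 0.0355
time_s: 5.95
tool_pos: [0.4611, -0.2408, 0.3335]
eef_rot: [-0.0, 0.772, 0.635, -0.0]
ft_force: [0.5, -0.6, -2.9]
grip_width: 0.0355
{'time_s': 5.95, 'joint_positions': [-0.5846, -0.184, 1.9014, 0.0001, 1.4248, -0.3906], 'qvel': [-0.0016, -0.0004, -0.0035, -0.0004, -0.002, 0.006], 'effort': [0.0063, -30.0476, -38.8606, -0.0383, -0.0114, -0.0069], 'tool_pos': [0.4611, -0.2408, 0.3335], 'eef_rot': [-0.0003, 0.7723, 0.6353, -0.0], 'ft_force': [0.5088, -0.5608, -2.8992], 'wrist_torque': [0.0653, 0.0731, 0.0057], 'grip_width': 0.0355}
```

View pics/w3.png

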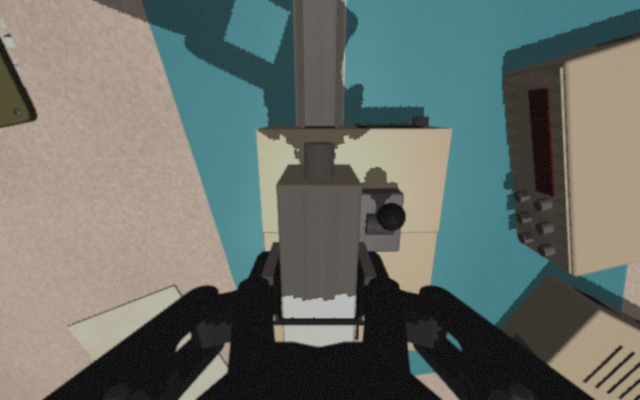

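The module sits straight in the grip. The tray is at columns 295–345, rows 0–130. Next I'll measure the tray walls and the held module.

Run:
```python
from h import *
def fit(c,name):
    X=cloud(c);P=X.reshape(-1,3);P=P[np.isfinite(P[:,2])]
    o=np.array([.4746,-.184]);a=np.radians(-101.23);d=np.array([np.cos(a),np.sin(a)]);n=np.array([-d[1],d[0]])
    x=(P[:,:2]-o)@d;y=(P[:,:2]-o)@n;z=P[:,2]
    L=[];R=[];C=[];F=[]
    for x0 in np.arange(-.16,-.015,.005):
        s=(x>x0)&(x<x0+.005)&(abs(y)<.045)
        # flare-top points z>.0165 
        w=s&(z>.015)&(z<.03)
        if (w&(y>0)).sum()>2 and (w&(y<0)).sum()>2:
            a1=np.median(y[w&(y>0)]);a2=np.median(y[w&(y<0)]);C.append((x0,a1,a2))
        f=s&(z<.010)&(z>.002)&(abs(y)<.026)
        if f.sum()>5: F.append((x0,*np.percentile(y[f],[2,98])))
    C=np.array(C);F=np.array(F)
    for T,nm in((C,"walls"),(F,"floor")):
        if len(T)<4: print(name,nm,len(T));continue
        m=(T[:,1]+T[:,2])/2; p=np.polyfit(T[:,0],m,1); print(name,nm,len(T),"gap",np.median(abs(T[:,1]-T[:,2])).round(4),"slope deg",np.degrees(p[0]).round(2),"y@-.08",np.polyval(p,-.08).round(4),"y@0",p[1].round(4),"sd",(m-np.polyval(p,T[:,0])).std().round(4))
    # dock front edge and side edges
    t=(abs(z-.088)<.005)&(y>-.09)&(y<.16)&(x>-.02)&(x<.32)
    f=t&(y>.0)&(y<.12); print(name,"front edge x",np.sort(x[f])[:200:40].round(4),"tray outer end",np.sort(x[(abs(y)<.02)&(z>.003)&(z<.01)&(x>-.2)&(x<-.1)])[:20:5].round(4), "floor z",np.median(z[(abs(y)<.015)&(x<-.03)&(x>-.14)&(z<.03)]).round(4))
    yl=[(x0,np.percentile(y[t&(x>x0)&(x<x0+.01)],1),np.percentile(y[t&(x>x0)&(x<x0+.01)],99)) for x0 in np.arange(.01,.28,.01) if (t&(x>x0)&(x<x0+.01)).sum()>50]
    yl=np.array(yl)
    if len(yl): print(" sides",np.median(yl[:,1:],0).round(4),np.degrees(np.polyfit(yl[:,0],yl[:,1],1)[0]).round(2),np.degrees(np.polyfit(yl[:,0],yl[:,2],1)[0]).round(2))
for n in("top0","w3","scene0"): fit(dict(np.load(f"pics/{n}.npz")),n)
c=dict(np.load("pics/w3.npz"));X=cloud(c);Z=X[...,2]
rows=[]
for v in range(192,290):
    q=X[v,270:368]; q=q[(q[:,2]>.27)&(q[:,2]<.31)]
    if len(q)>40: rows.append(np.r_[(q[0]+q[-1])/2,np.linalg.norm(q[0]-q[-1])])
r=np.array(rows);p=np.polyfit(r[:,1],r[:,0],1);print("module held: dx/dy heading",np.degrees(np.arctan2(-1,-p[0])),"z top",r[[0,len(r)//2,-1],2],"w",np.median(r[:,3]),"x at TCP y",np.polyval(p,-.2408), r[0,:2])
```

```text
top0 walls 30 gap 0.0504 slope deg 0.12 y@-.08 -0.0012 y@0 -0.001 sd 0.0007
top0 floor 30 gap 0.0383 slope deg 0.09 y@-.08 -0.0009 y@0 -0.0007 sd 0.0005
top0 front edge x [-0.0008  0.0009  0.0029  0.0051  0.0072] tray outer end [-0.1951 -0.186  -0.1802 -0.1718] floor z 0.0054
 sides [-0.066   0.1396] 0.2 -0.09
w3 walls 27 gap 0.0496 slope deg 0.22 y@-.08 -0.0014 y@0 -0.0011 sd 0.0001
w3 floor 28 gap 0.04 slope deg -0.01 y@-.08 -0.0013 y@0 -0.0013 sd 0.0006
w3 front edge x [-0.0001 -0.      0.      0.001   0.001 ] tray outer end [-0.1455 -0.1452 -0.145  -0.1449] floor z 0.0061
 sides [-0.0681  0.1398] 18.79 -15.65
scene0 walls 17 gap 0.0516 slope deg -0.1 y@-.08 0.0008 y@0 0.0007 sd 0.0006
scene0 floor 30 gap 0.0442 slope deg 0.09 y@-.08 0.0003 y@0 0.0004 sd 0.0021
scene0 front edge x [-0.0033  0.0002  0.0032  0.0063  0.0093] tray outer end [-0.199  -0.1809 -0.1657 -0.1651] floor z 0.0047
 sides [-0.065   0.1417] 0.8 0.2
module held: dx/dy heading -101.26420564070412 z top [0.28890037 0.28893007 0.30299542] w 0.035703712380294225 x at TCP y 0.46095694814999605 [ 0.46940397 -0.19788425]
```

```bash
python3 -m inch '[[3,1.5,0.02,0,0],[3,3,0.02,0,0],[3,3.6,0.02,0,0],[3,3.6,0.02,0,0],[3,3.6,0.02,0,0],[3,2.5,0.02,1,0],[3,1.5,0.02,2,0],[3,0.03,0,3,0],[3,0,0,3,0],[3,0,0,3,0],[3,0,0,3,0],[3,0,0,3,0]]' 40
python3 -m inch '[[3,0,0,1.5,0],[3,0,0,1,0],[3,0,0,0,0],[3,0,0,0,0],[3,0,0,0,0]]' 40
python3 - <<'E'
from workcell import arm, read_camera
import cv2,numpy as np
s=arm.state();print({k:np.round(v,4).tolist() for k,v in s.items()})
o=np.array([.4734,-.1838]);a=np.radians(-101.15);d=np.array([np.cos(a),np.sin(a)]);n=np.array([-d[1],d[0]])
r=s["tool_pos"][:2]-o; print("dock x,y of TCP",r@d,r@n)
c=read_camera("scene"); cv2.imwrite("pics/s4.png",cv2.resize(c["color"][110:260,190:390,::-1],None,fx=4,fy=4,interpolation=cv2.INTER_CUBIC))
E
```

```text
time_s: 7.05
tool_pos: [0.5002, -0.0516, 0.1529]
eef_rot: [0.0, 0.772, 0.635, 0.0]
ft_force: [0.1, -0.7, -4.1]
grip_width: 0.0353
time_s: 7.47
tool_pos: [0.5014, -0.0521, 0.1308]
eef_rot: [0.001, 0.773, 0.635, 0.001]
ft_force: [0.2, 0.4, -2.2]
grip_width: 0.0352
{'time_s': 7.4667, 'joint_positions': [-0.2101, -0.0226, 2.1141, -0.0, 1.0467, -0.0146], 'qvel': [0.0004, -0.0079, -0.0069, -0.0003, -0.0014, 0.0], 'effort': [0.0168, -31.1297, -32.1831, -0.0363, 0.037, -0.0007], 'tool_pos': [0.5014, -0.0521, 0.1308], 'eef_rot': [0.0013, 0.7727, 0.6347, 0.001], 'ft_force': [0.2052, 0.3987, -2.2387], 'wrist_torque': [0.0568, 0.0286, -0.0081], 'grip_width': 0.0352}
dock x,y of TCP -0.13462518606961515 0.001966139129474641
```

View pics/s4.png

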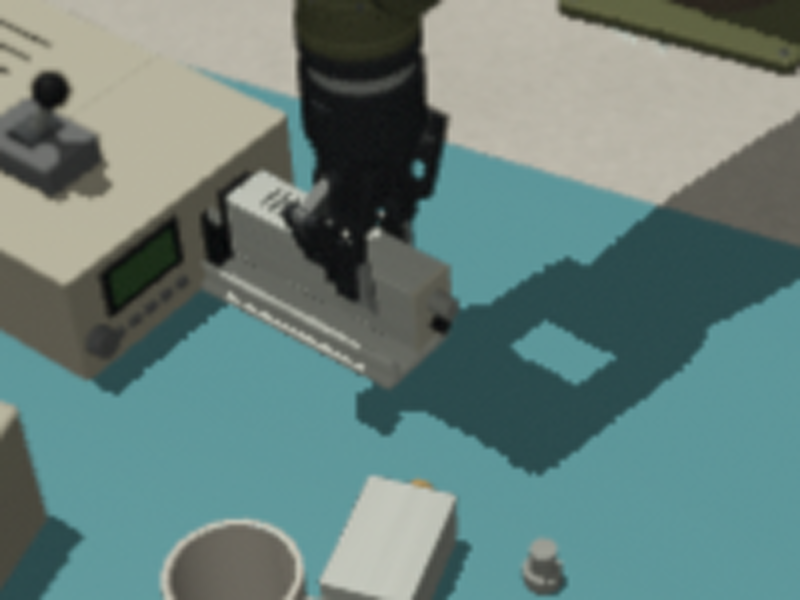

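The module is over the tray, about 2 mm off to the +y side. I'll correct that and lower it.

```bash
python3 -m inch '[[3,0,-0.2,0.2,0],[3,0,0,0.5,0],[3,0,0,0.5,0],[3,0,0,0.5,0],[3,0,0,0.4,0],[3,0,0,0.2,0],[3,0,0,0.2,0],[3,0,0,0.2,0],[3,0,0,0,0],[3,0,0,0,0]]' 40
python3 - <<'E'
from workcell import arm
import numpy as np
s=arm.state();o=np.array([.4734,-.1838]);a=np.radians(-101.15);d=np.array([np.cos(a),np.sin(a)]);n=np.array([-d[1],d[0]])
r=s["tool_pos"][:2]-o; print("dock x,y of TCP",r@d,r@n,s["tool_pos"],"fx,fy dock",s["ft_force"][:2]@d,s["ft_force"][:2]@n,s["ft_force"][2])
E
```

```text
time_s: 8.35
tool_pos: [0.4981, -0.0514, 0.1018]
eef_rot: [-0.0, 0.773, 0.635, -0.0]
ft_force: [0.8, -0.1, -2.2]
grip_width: 0.035
dock x,y of TCP -0.13466382519600473 -0.0013570956083748672 [ 0.49810957 -0.05141562  0.10184207] fx,fy dock -0.017686062907422175 0.8515471341939616 -2.2245840952017137
```

```bash
cat > st.py <<'E'
from workcell import arm
import numpy as np
s=arm.state();o=np.array([.4734,-.1838]);a=np.radians(-101.15);d=np.array([np.cos(a),np.sin(a)]);n=np.array([-d[1],d[0]])
r=s["tool_pos"][:2]-o;f=s["ft_force"];q=s["eef_rot"]
print("dock TCP mm",np.round(1e3*np.array([r@d,r@n,s["tool_pos"][2]]),2),"F dock",np.round([f[:2]@d,f[:2]@n,f[2]],2),"head",round(np.degrees(2*np.arctan2(q[2],q[1]))-180,2),"torque",s["wrist_torque"].round(3))
E
python3 -m inch '[[3,0,0.1,0.05,0],[3,0,0,0.05,0],[3,0,0,0.05,0],[3,0,0,0,0],[3,0,0,0,0]]' 40; python3 st.py
```

```text
time_s: 8.77
tool_pos: [0.4994, -0.0517, 0.101]
eef_rot: [0.0, 0.773, 0.635, 0.0]
ft_force: [-1.9, 1.0, 1.3]
grip_width: 0.0353
dock TCP mm [-1.3467e+02 -2.0000e-02  1.0103e+02] F dock [-0.63 -2.05  1.26] head -101.21 torque [0.098 0.131 0.022]
```

```bash
python3 -m inch '[[3,-0.2,0,0,0],[3,-0.3,0,0,0],[3,-0.3,0,0,0],[3,-0.3,0,0,0],[3,-0.3,0,0,0],[3,-0.2,0,0,0],[3,-0.2,0,0,0],[3,-0.1,0,0,0],[3,0,0,0,0]]' 25; python3 st.py
```

```text
time_s: 9.52
tool_pos: [0.4959, -0.0705, 0.101]
eef_rot: [0.0, 0.773, 0.634, 0.001]
ft_force: [0.1, 4.3, 4.9]
grip_width: 0.0353
dock TCP mm [-115.48    0.16  101.02] F dock [-4.28 -0.76  4.91] head -101.23 torque [ 0.662 -0.115 -0.017]
```

```bash
python3 -m inch '[[3,-0.2,0,-0.03,0],[3,-0.3,0,0,0],[3,-0.3,0,0,0],[3,-0.3,0,0,0],[3,-0.3,0,0,0],[3,-0.3,0,0,0],[3,-0.2,0,0,0],[3,0,0,0,0]]' 25; python3 st.py
```

```text
time_s: 10.18
tool_pos: [0.4919, -0.0893, 0.101]
eef_rot: [0.0, 0.773, 0.635, 0.0]
ft_force: [0.7, 4.1, 5.1]
grip_width: 0.0354
dock TCP mm [-96.28  -0.14 101.03] F dock [-4.18 -0.07  5.1 ] head -101.22 torque [ 0.549 -0.229  0.072]
```

```bash
cat >> st.py <<'E'
import sys
sys.exit(f[:2]@d<-9)
E
python3 -m inch '[[3,-0.1,0,-0.05,0],[3,-0.1,0,0,0],[3,-0.1,0,0,0],[3,0,0,0,0]]' 20 && python3 st.py && python3 -m inch '[[3,-0.1,0,0,0],[3,-0.1,0,0,0],[3,-0.1,0,0,0]]' && python3 st.py && python3 -m inch '[[3,-0.1,0,0,0],[3,-0.1,0,0,0],[3,-0.1,0,0,0]]' && python3 st.py
```

```text
time_s: 10.52
tool_pos: [0.4909, -0.0919, 0.101]
eef_rot: [-0.0, 0.773, 0.635, -0.0]
ft_force: [1.4, 2.8, 3.0]
grip_width: 0.0358
dock TCP mm [-93.5   -0.6  101.02] F dock [-2.97  0.85  2.95] head -101.21 torque [ 0.463 -0.235  0.079]False
```

```bash
sed -i '$d' st.py; echo 'sys.exit(int(f[:2]@d<-9))' >> st.py
python3 -m inch '[[3,-0.1,0,0,0],[3,-0.1,0,0,0],[3,-0.1,0,0,0]]' 20 && python3 st.py && python3 -m inch '[[3,-0.1,0,0,0],[3,-0.1,0,0,0],[3,-0.1,0,0,0]]' && python3 st.py && python3 -m inch '[[3,-0.1,0,0,0],[3,-0.1,0,0,0],[3,-0.1,0,0,0]]' && python3 st.py
```

```text
time_s: 10.77
tool_pos: [0.4903, -0.0948, 0.101]
eef_rot: [-0.0, 0.773, 0.635, -0.0]
ft_force: [0.3, 3.9, 2.4]
grip_width: 0.0353
dock TCP mm [-90.62  -0.6  101.02] F dock [-3.87 -0.44  2.36] head -101.2 torque [ 0.624 -0.281 -0.009]
time_s: 11.02
tool_pos: [0.4899, -0.097, 0.101]
eef_rot: [-0.001, 0.773, 0.634, 0.001]
ft_force: [3.6, 11.6, 3.0]
grip_width: 0.0354
dock TCP mm [-88.37  -0.59 101.04] F dock [-12.12   1.29   2.98] head -101.25 torque [ 1.715 -0.454  0.181]
```

```bash
python3 -m inch '[[3,0,0,0,0],[3,0,0,0,0]]'; python3 st.py; python3 -m inch '[[3,-0.05,0,0,0],[3,0,0,0,0]]'; python3 st.py
```

```text
time_s: 11.18
tool_pos: [0.4899, -0.0969, 0.101]
eef_rot: [-0.001, 0.773, 0.635, 0.001]
ft_force: [1.9, 8.4, 1.8]
grip_width: 0.0351
dock TCP mm [-88.45  -0.58 101.05] F dock [-8.58  0.24  1.8 ] head -101.23 torque [ 1.182 -0.33   0.086]
time_s: 11.35
tool_pos: [0.4899, -0.097, 0.101]
eef_rot: [-0.001, 0.773, 0.635, 0.001]
ft_force: [1.8, 10.4, 2.3]
grip_width: 0.0352
dock TCP mm [-88.37  -0.59 101.04] F dock [-10.54  -0.2    2.26] head -101.23 torque [ 1.468 -0.412  0.106]
```

Motion stalled with the nose about 35 mm inside. To tell the stop from a snag, I'll back off, shift sideways and up slightly, and push again.

```bash
python3 -m inch '[[3,0.2,0,-0.05,0],[3,0.2,0.1,-0.05,0],[3,0,0,0,0]]' 20; python3 st.py && python3 -m inch '[[3,-0.1,0,0,0],[3,-0.1,0,0,0],[3,-0.1,0,0,0],[3,0,0,0,0]]' && python3 st.py && python3 -m inch '[[3,-0.1,0,0,0],[3,0,0,0,0]]' && python3 st.py&&  python3 -m inch '[[3,-0.1,0,0,0],[3,0,0,0,0]]' && python3 st.py
```

```text
time_s: 11.6
tool_pos: [0.4909, -0.0945, 0.1014]
eef_rot: [-0.0, 0.773, 0.635, -0.001]
ft_force: [0.5, -0.2, -3.2]
grip_width: 0.0354
dock TCP mm [-9.0960e+01 -1.0000e-01  1.0135e+02] F dock [ 0.1   0.56 -3.19] head -101.19 torque [0.024 0.    0.034]
time_s: 11.93
tool_pos: [0.4907, -0.097, 0.1019]
eef_rot: [-0.001, 0.773, 0.634, 0.0]
ft_force: [0.0, 3.4, -1.7]
grip_width: 0.035
dock TCP mm [-88.49   0.19 101.89] F dock [-3.32 -0.62 -1.72] head -101.26 torque [ 0.704 -0.015  0.003]
time_s: 12.1
tool_pos: [0.4907, -0.0972, 0.102]
eef_rot: [-0.002, 0.773, 0.634, 0.001]
ft_force: [0.9, 8.6, -1.2]
grip_width: 0.0354
dock TCP mm [-88.35   0.19 101.97] F dock [-8.61 -0.82 -1.24] head -101.27 torque [ 1.338 -0.171  0.039]
time_s: 12.27
tool_pos: [0.4907, -0.0973, 0.1021]
eef_rot: [-0.002, 0.773, 0.634, 0.002]
ft_force: [1.8, 12.6, -1.0]
grip_width: 0.035
dock TCP mm [-88.2    0.21 102.05] F dock [-12.74  -0.72  -1.  ] head -101.28 torque [ 1.984 -0.231  0.021]
```

```bash
python3 -m inch '[[3,0,0,0.1,0],[3,0,0,0.05,0],[3,0,0,0,0]]'; python3 st.py; python3 -m inch '[[3,-0.1,0,0,0],[3,0,0,0,0],[3,0,0,0,0]]'; python3 st.py
```

```text
time_s: 12.52
tool_pos: [0.4909, -0.0973, 0.1013]
eef_rot: [-0.002, 0.773, 0.634, 0.002]
ft_force: [0.6, 13.8, 4.2]
grip_width: 0.0353
dock TCP mm [-88.29   0.44 101.31] F dock [-13.67  -2.09   4.19] head -101.3 torque [ 1.781  0.134 -0.234]
time_s: 12.77
tool_pos: [0.4909, -0.0974, 0.1014]
eef_rot: [-0.003, 0.773, 0.634, 0.002]
ft_force: [0.6, 19.1, 4.8]
grip_width: 0.0355
dock TCP mm [-88.11   0.46 101.44] F dock [-18.82  -3.14   4.83] head -101.32 torque [ 2.431  0.024 -0.201]
```

Firm contact at 19 N with no travel. I'll relax, release and look.

```bash
python3 -m inch '[[3,0.1,0,0,0],[3,0.1,0,0,0],[3,0.05,0,0,0],[3,0,0,0,0],[3,0,0,0,0]]'; python3 st.py; python3 -m inch '[[4,0,0,0,0],[5,0,0,0,0],[6,0,0,0,0],[7,0,0,0,0],[8.5,0,0,0,0],[8.5,0,0,0,0],[8.5,0,0,0,0]]'; python3 st.py
python3 - <<'E'
from workcell import arm, read_camera
import cv2,numpy as np
c=read_camera("wrist"); cv2.imwrite("pics/w5.png",c["color"][:,:,::-1]); np.savez("pics/w5.npz",**c)
E
```

```text
time_s: 13.18
tool_pos: [0.491, -0.0971, 0.101]
eef_rot: [-0.001, 0.773, 0.634, 0.001]
ft_force: [-1.2, 7.0, 1.1]
grip_width: 0.0357
dock TCP mm [-88.47   0.46 101.05] F dock [-6.66 -2.49  1.15] head -101.24 torque [ 0.973  0.095 -0.017]
time_s: 13.77
tool_pos: [0.491, -0.098, 0.1008]
eef_rot: [0.0, 0.773, 0.635, -0.0]
ft_force: [0.5, -0.6, 0.0]
grip_width: 0.0851
dock TCP mm [-87.53   0.66 100.76] F dock [0.5  0.64 0.03] head -101.22 torque [0.018 0.022 0.018]
```

View pics/w5.png

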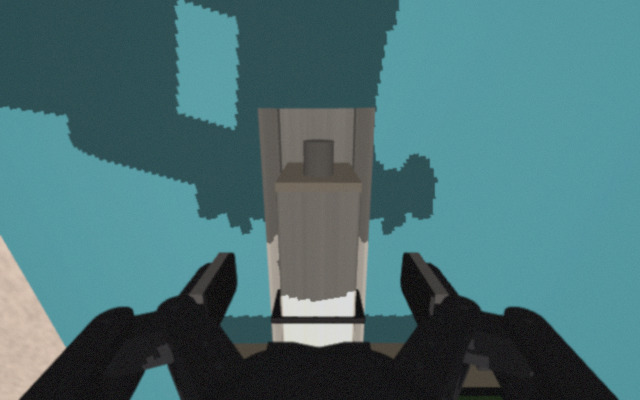

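The module lies straight in the tray, released. I'll retract and go behind the lever, using the ball at dock (73, 65) mm.

```bash
python3 -m inch '[[8.5,0,0,-1,0],[8.5,0,0,-3,0],[8.5,0,0,-4,0],[8.5,0,0,-4,0],[0,0,0,-4,0],[0,0,0,-4,0],[0,-1.5,1,0,0],[0,-2.5,1.5,0,0],[0,-3,1.5,0,0],[0,-3,1.5,0,0],[0,-1.75,0.93,0,0],[0,0,0,0,0]]' 60; python3 st.py; python3 -m inch '[[0,0,0,0,0],[0,0,0,0,0]]'; python3 st.py
python3 - <<'E'
from h import *
from workcell import read_camera
o=np.array([.4734,-.1838]);a=np.radians(-101.15);d=np.array([np.cos(a),np.sin(a)]);n=np.array([-d[1],d[0]])
for k in("scene","top"):
    c=read_camera(k); np.savez(f"pics/{k}6.npz",**c); cv2.imwrite(f"pics/{k}6.png",c["color"][:,:,::-1])
    P=cloud(c).reshape(-1,3);P=P[np.isfinite(P[:,2])]
    D=np.c_[(P[:,:2]-o)@d,(P[:,:2]-o)@n,P[:,2]]
    b=D[(abs(D[:,0]-.095)<.06)&(abs(D[:,1]-.065)<.03)&(D[:,2]>.148)&(D[:,2]<.176)]
    if len(b): print(k,len(b),"ball",b.mean(0),b.min(0),b.max(0))
    t=D[(abs(D[:,1])<.012)&(D[:,2]>.052)&(D[:,2]<.062)&(D[:,0]<0)&(D[:,0]>-.2)]
    if len(t): print(" module top x range",np.percentile(t[:,0],[0,1,99,100]),t[:,2].mean(),len(t))
E
```

```text
time_s: 14.82
tool_pos: [0.5316, -0.2289, 0.3014]
eef_rot: [0.001, 0.774, 0.633, -0.0]
ft_force: [-1.1, 0.0, 0.6]
grip_width: -0.0002
dock TCP mm [ 32.95  65.79 301.43] F dock [ 0.21 -1.11  0.6 ] head -101.4 torque [-0.013  0.012  0.032]
time_s: 14.98
tool_pos: [0.5309, -0.2252, 0.301]
eef_rot: [-0.0, 0.773, 0.635, 0.0]
ft_force: [0.1, 0.2, -0.9]
grip_width: 0.0001
dock TCP mm [ 29.5   64.47 300.98] F dock [-0.24  0.01 -0.89] head -101.21 torque [ 0.013  0.031 -0.046]
scene 76 ball [0.06835865 0.06949489 0.16355142] [0.05954404 0.05432887 0.15124502] [0.08181521 0.07926742 0.1740911 ]
 module top x range [-0.1383298  -0.13666425 -0.00112861 -0.00018177] 0.054839497083045044 299
top 3 ball [0.06437386 0.05684179 0.16065755] [0.06349525 0.0554406  0.1564527 ] [0.06523006 0.05772507 0.1645671 ]
 module top x range [-0.13590354 -0.13439849 -0.00107574 -0.00044274] 0.05558410058393051 500
```

View pics/scene6.png

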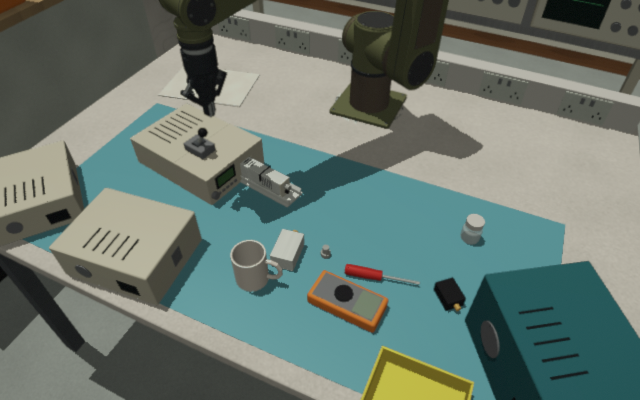

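The ball is at about (203,132), and the fingers are behind and above it. Nothing else has moved. Now down and push.

```bash
python3 -m inch '[[0,0,0,1.5,0],[0,0,0,2.5,0],[0,0,0,2.5,0],[0,0,0,1.3,0],[0,0,0,0,0],[0,-0.5,0,0,0],[0,-0.5,0,0,0],[0,-0.5,0,0,0],[0,-0.5,0,0,0],[0,-0.3,0,0,0],[0,-0.3,0,0,0],[0,0,0,0,0]]'; python3 st.py && python3 -m inch '[[0,-0.3,0,0,0],[0,-0.4,0,0,0],[0,-0.4,0,0,0],[0,-0.4,0,0,0],[0,-0.4,0,0,0],[0,-0.4,0,0,0],[0,-0.2,0,0,0],[0,0,0,0,0]]' ; python3 st.py
```

```text
time_s: 16.08
tool_pos: [0.5263, -0.2519, 0.2234]
eef_rot: [0.001, 0.773, 0.634, 0.0]
ft_force: [1.0, 0.2, 0.7]
grip_width: -0.0001
dock TCP mm [ 56.63  65.08 223.45] F dock [-0.37  0.92  0.71] head -101.24 torque [ 0.066 -0.041  0.046]
time_s: 16.75
tool_pos: [0.521, -0.2764, 0.2225]
eef_rot: [0.0, 0.773, 0.634, -0.0]
ft_force: [-0.4, 0.0, 0.3]
grip_width: -0.0002
dock TCP mm [ 81.65  64.59 222.51] F dock [ 0.08 -0.42  0.34] head -101.24 torque [ 0.024 -0.017  0.032]
```

Run:
```python
from workcell import read_camera
import cv2
c=read_camera("scene"); cv2.imwrite("pics/s7.png",cv2.resize(c["color"][60:180,130:290,::-1],None,fx=5,fy=5,interpolation=cv2.INTER_CUBIC))
```

```text
(no output)
```

View pics/s7.png

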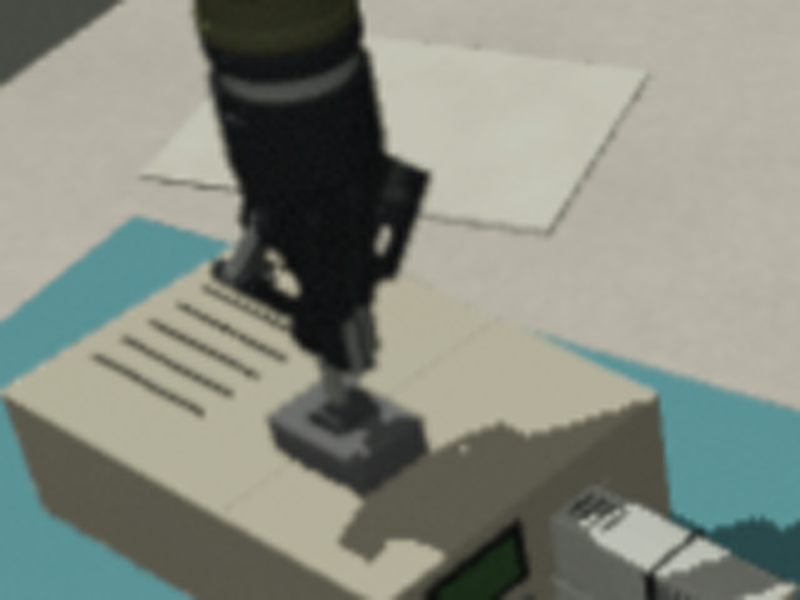

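The lever is past vertical, with the ball hidden beyond the fingers. I'll continue in guarded steps.

```bash
python3 -m inch '[[0,-0.4,0,0,0],[0,-0.4,0,0,0],[0,-0.4,0,0,0]]'; python3 st.py && python3 -m inch '[[0,-0.2,0,0,0],[0,-0.2,0,0,0]]' && python3 st.py && python3 -m inch '[[0,-0.2,0,0,0],[0,-0.2,0,0,0]]' && python3 st.py && python3 -m inch '[[0,-0.2,0,0,0],[0,-0.2,0,0,0]]' && python3 st.py && python3 -m inch '[[0,-0.2,0,0,0],[0,-0.2,0,0,0]]' && python3 st.py
```

```text
time_s: 17.05
tool_pos: [0.5188, -0.2876, 0.2225]
eef_rot: [-0.0, 0.773, 0.635, -0.0]
ft_force: [1.2, 0.8, -1.2]
grip_width: -0.0002
dock TCP mm [ 93.06  64.57 222.46] F dock [-1.05  0.99 -1.22] head -101.2 torque [ 0.186 -0.035 -0.   ]
time_s: 17.22
tool_pos: [0.5179, -0.2916, 0.2222]
eef_rot: [-0.0, 0.773, 0.635, -0.0]
ft_force: [0.3, 1.1, -1.3]
grip_width: 0.0004
dock TCP mm [ 97.12  64.49 222.25] F dock [-1.15  0.1  -1.31] head -101.23 torque [ 0.213 -0.102 -0.021]
time_s: 17.38
tool_pos: [0.5172, -0.2953, 0.2223]
eef_rot: [-0.0, 0.773, 0.635, -0.0]
ft_force: [-0.3, 1.4, -1.8]
grip_width: -0.0001
dock TCP mm [100.95  64.51 222.34] F dock [-1.35 -0.55 -1.76] head -101.21 torque [0.296 0.009 0.001]
time_s: 17.55
tool_pos: [0.517, -0.2966, 0.2223]
eef_rot: [-0.003, 0.773, 0.634, 0.003]
ft_force: [3.7, 17.1, 2.0]
grip_width: 0.0
dock TCP mm [102.29  64.56 222.31] F dock [-17.45   0.28   2.01] head -101.24 torque [ 2.789 -0.484 -0.015]
```

The end was met at 102 mm, as predicted. I'll back off and verify.

```bash
python3 -m inch '[[0,0.5,0,0,0],[0,1.5,0,0,0],[0,1,0,-2,0],[0,0,0,-4,0],[0,0,0,-3,0],[0,3,-4,0,0],[0,2.5,-3.3,0,0],[0,2.5,-3.3,0,0],[0,2.5,-3.3,0,0],[0,2.5,-3.3,0,0],[0,0,0,0,0],[0,0,0,0,0]]'; python3 st.py
python3 - <<'E'
from h import *
from workcell import read_camera
o=np.array([.4734,-.1838]);a=np.radians(-101.15);d=np.array([np.cos(a),np.sin(a)]);n=np.array([-d[1],d[0]])
im=[]
for k in("scene","top"):
    c=read_camera(k); im.append(c["color"][:,:,::-1])
    P=cloud(c).reshape(-1,3);P=P[np.isfinite(P[:,2])]
    D=np.c_[(P[:,:2]-o)@d,(P[:,:2]-o)@n,P[:,2]]
    b=D[(abs(D[:,0]-.1)<.06)&(abs(D[:,1]-.065)<.03)&(D[:,2]>.148)&(D[:,2]<.18)]
    if len(b): print(k,len(b),"ball",b.mean(0),b.min(0),b.max(0))
    t=D[(abs(D[:,1])<.012)&(D[:,2]>.052)&(D[:,2]<.062)&(D[:,0]<0)&(D[:,0]>-.2)]
    if len(t): print(" module top x range",np.percentile(t[:,0],[0,1,99,100]),t[:,2].mean(),len(t))
a=cv2.resize(im[0][60:260,100:340],(720,600)) ; cv2.imwrite("pics/s8.png",a)
E
```

```text
time_s: 18.55
tool_pos: [0.3836, -0.1137, 0.3134]
eef_rot: [0.002, 0.772, 0.635, 0.001]
ft_force: [0.5, 0.4, -0.4]
grip_width: 0.0002
dock TCP mm [ -51.43 -101.68  313.36] F dock [-0.49  0.43 -0.42] head -101.09 torque [-0.071  0.016 -0.062]
scene 82 ball [0.11899892 0.07056804 0.16079991] [0.10828341 0.0574216  0.14897956] [0.13395604 0.0811227  0.17051434]
 module top x range [-0.13802579 -0.1367013  -0.00261001 -0.00129057] 0.05483045857629095 289
top 101 ball [0.12306536 0.06477997 0.16554546] [0.11320582 0.0525464  0.1482546 ] [0.13541317 0.07792762 0.1729908 ]
 module top x range [-0.13605408 -0.13477197 -0.00090419 -0.00015527] 0.05546303225992963 497
```

View pics/s8.png

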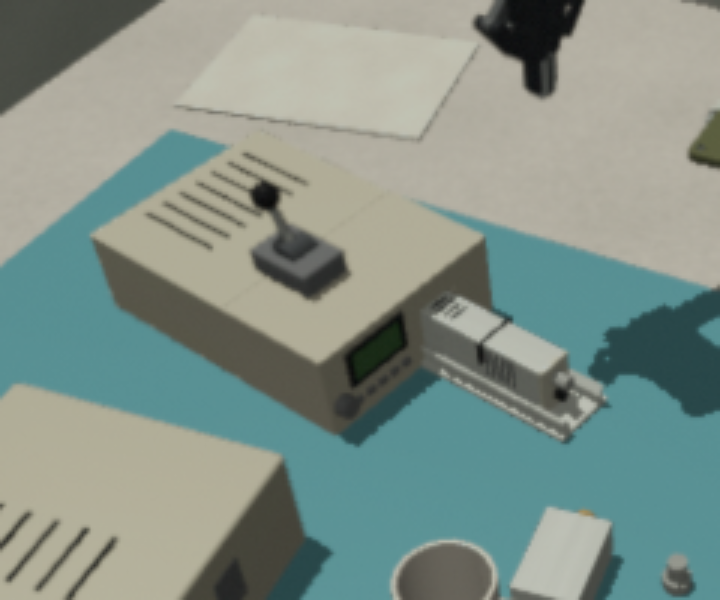

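```bash
python3 -m inch '[[0,0,0,0,0],[0,0,0,0,0]]'; python3 -c "
from workcell import ticket; print(ticket.finish_job())"
```

```text
time_s: 18.82
tool_pos: [0.3853, -0.1158, 0.3129]
eef_rot: [-0.0, 0.773, 0.634, -0.0]
ft_force: [-0.2, -0.4, 0.5]
grip_width: -0.0002
the job is handed in; nothing more can be done
None
```

The module is in the bay against its hidden stop, the lock lever is thrown fully to its locked side, and the job is handed in at about 19 s.

- **Module:** I picked it up, set it in the tray and slid it in nose first. It stopped with the nose about 35 mm inside the mouth. I backed off, shifted it slightly and pushed again, and it stopped at the same point. I then pressed to about 19 N, the highest force read, with no further travel, eased to about 7 N and let go.
- **Lever:** I pushed it with closed fingers until it met its end. The force read about 17 N there.
- **Last checks:** The ball moved about 52 mm, against 53 mm expected. The module's tail stayed put while the lever was thrown, to within about 0.5 mm. The arm is clear, and the bystanders looked undisturbed in the pictures; I did not measure them.
- **Disagreement:** The scene and top cameras differed by 2–6 mm on the ball's and module's positions, because each sees different faces. Each camera's own before-and-after readings agreed on what moved and what did not.
- **Not checked:** I did not test contact with the stop again after letting go. That rests on the 7 N push still on the module as the fingers opened.

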